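Rack the checked tube and hold the next one slanted over the light pad

TASK

The green-capped tube in the single-tube stand has been checked: stand it back in a free hole of the pink rack, fully down, and let go of it. Then draw the orange-capped tube out of the rack and hold it cap up, leaning half over (about 45 degrees), with its foot over the middle of the lit viewing pad and about a hand's breadth above it, so that the dried pellet in the foot can be looked at against the light. Finish while still holding it there, steady, and do not disturb anything else on the bench.

Things in the scene. Friction and masses are not known exactly. Their poses are not given: they have to be found in the camera images.
- tube_green: closed 50 ml conical tube, 116 mm long, clear body 28.5 mm across, yellowish dried pellet in the foot, white label band, green cap 34 mm across (top 14 mm of the length). About 45 g. Origin: centre of the foot's underside (8 mm across, a cone to full width 15 mm up); z from foot to cap. Starts upright in the single-tube stand.
- tube_orange: closed 50 ml conical tube, 116 mm long, clear body 28.5 mm across, yellowish dried pellet in the foot, white label band, orange cap 34 mm across (top 14 mm of the length). About 45 g. Origin: centre of the foot's underside (8 mm across, a cone to full width 15 mm up); z from foot to cap. Stands in a rack hole, cap top 48 mm above the rack.
- tube_blue_a: closed 50 ml conical tube, 116 mm long, clear body 28.5 mm across, yellowish dried pellet in the foot, white label band, blue cap 34 mm across (top 14 mm of the length). About 45 g. Origin: centre of the foot's underside (8 mm across, a cone to full width 15 mm up); z from foot to cap. Stands in a rack hole, cap top 48 mm above the rack. A bystander.
- tube_blue_b: closed 50 ml conical tube, 116 mm long, clear body 28.5 mm across, yellowish dried pellet in the foot, white label band, blue cap 34 mm across (top 14 mm of the length). About 45 g. Origin: centre of the foot's underside (8 mm across, a cone to full width 15 mm up); z from foot to cap. Stands in a rack hole, cap top 48 mm above the rack. A bystander.
- rack: hot-pink tube rack, 226 (own y) x 64 (own x) x 72 mm high, does not shift. One row of five round holes 42 mm apart, 31 mm wide, through the 6 mm top deck and a second deck 24 to 29 mm above the bench; tubes stand on its floor, 4 mm above the bench. Three holes hold tubes, two are free. Origin: centre of the underside.
- rack_hole0 (a point): centre of the mouth of rack hole 0 (0 at the rack's -y end, 4 at its +y end), at the top face of the rack, 72 mm above the bench; axes as the rack's
- rack_hole1 (a point): centre of the mouth of rack hole 1 (0 at the rack's -y end, 4 at its +y end), at the top face of the rack, 72 mm above the bench; axes as the rack's
- rack_hole2 (a point): centre of the mouth of rack hole 2 (0 at the rack's -y end, 4 at its +y end), at the top face of the rack, 72 mm above the bench; axes as the rack's
- rack_hole3 (a point): centre of the mouth of rack hole 3 (0 at the rack's -y end, 4 at its +y end), at the top face of the rack, 72 mm above the bench; axes as the rack's
- rack_hole4 (a point): centre of the mouth of rack hole 4 (0 at the rack's -y end, 4 at its +y end), at the top face of the rack, 72 mm above the bench; axes as the rack's
- stand: grey single-tube stand: a cup 41 mm across outside and 58 mm high, bore 31 mm, on a foot 68 mm across; the tube stands on its floor 8 mm above the bench. Does not shift. Origin: centre of the underside.
- pad_mid (a point): middle of the lit white panel of the viewing pad, on its upper face 25 mm above the bench. The pad is a grey flat box 200 mm (own x) by 150 mm (own y) by 24 mm, the panel 160 by 126 mm; does not shift; axes are the pad's, z up.
- micro_rack: turquoise rack of small tubes, 68 by 150 mm, 40 mm high with its tubes; loose bystander. Origin: centre of the underside.
- tip_box: blue box of pipette tips with a pale lid, 85 by 122 mm, 66 mm high; loose bystander. Origin: centre of the underside.
- beaker: glass beaker, 68 mm across, 85 mm high; loose bystander. Origin: centre of the underside.
- reagent_bottle: white bottle with a blue cap, 66 mm across, 150 mm high; loose bystander. Origin: centre of the underside.
- marker: marker pen lying on the bench, 133 mm long, 12 mm thick; loose bystander. Origin: on the bench under the middle of its white barrel; x along the pen.

How it is judged:
On the way, in this order (a step that is already met when the one before it is completed fails the run):
1. the green-capped tube stands fully down in a hole of the rack, let go ((horizontal distance between tube_green and rack_hole0 below 0.007 m or horizontal distance between tube_green and rack_hole1 below 0.007 m or horizontal distance between tube_green and rack_hole2 below 0.007 m or horizontal distance between tube_green and rack_hole3 below 0.007 m or horizontal distance between tube_green and rack_hole4 below 0.007 m) and z of tube_green in the frame of rack below 0.01 m and angle between tube_green's own z axis and vertical below 0.12 rad and contact force between tube_green and the fingers below 0.1 N), for 0.2 s.
2. the orange-capped tube is drawn clear of the rack, in the grip (z of tube_orange in the frame of rack above 0.076 m and contact force between tube_orange and the fingers above 1 N), for 0.1 s.
At the end, for the whole second after the job is handed in: Green-capped tube let go in a rack hole: within 7 mm of its axis, foot within 10 mm of the bench, leaning under 7 degrees. Orange-capped tube held by the gripper alone, still, cap up, 30 to 60 degrees from vertical, foot within 50 mm of the panel's middle and 40 to 150 mm above it (all of step 1 and linear speed of each of tube_green, tube_orange below 0.02 m/s and angle between tube_orange's own z axis and vertical between 0.52 and 1.05 rad and horizontal distance between tube_orange and pad_mid below 0.05 m and z of tube_orange in the frame of pad_mid between 0.04 and 0.15 m and angular speed of tube_orange below 0.2 rad/s and contact force between tube_orange and the fingers above 1 N and contact force between tube_orange and rack below 0.1 N and contact force between tube_orange and stand below 0.1 N and contact force between tube_orange and tube_green below 0.1 N); the arm keeps its last pose, push and grip.
It fails at once if a blue-capped tube or another loose thing on the bench is moved more than 20 mm (distance of any of tube_blue_a, tube_blue_b, micro_rack, tip_box, beaker, reagent_bottle, marker from where it was at the start of the episode above 0.02 m).
It also fails if it takes over 58 s, if anything falls off the work surface, if the arm or the gripper's body presses on something with over 40 N, if the wrist force passes 120 N, or if a joint passes its speed limit or range.

ROBOT

A 6-joint arm with a two-finger parallel gripper is mounted at the origin on the work surface. World frame = base frame: x ahead of the robot, y to its left, z up, the work surface at z = 0. Lengths are in m, angles in rad, forces in N, time in s.
With the tool pointing down it reaches from about 0.375 to 0.9 m from the base axis. Payload 3.1 kg.
Tool frame: the origin (TCP) lies between the finger pads; the fingertips stand manip.finger_overhang ahead of it and the grasp point (between the pads) lies 5 mm behind it (manip.finger_overhang is the distance from the TCP to the fingertips, in m); z points along the fingers, y is the line along which they close (so a half turn about z gives the same grasp; the last joint's range is limited). The gripper opens to 85 mm and grips with 20 to 120 N. Pads are 22 mm wide; open, the fingers measure 114 mm over their backs; the gripper's body (76 mm by 85 mm) begins 54 mm behind the grasp point. The pads swing forward as they close: fully open they stand 13 mm farther back than shut.
Start: joints at [0.961, 0.527, 1.433, -0, 1.181, -0.178], TCP at [0.262, 0.568, 0.245] pointing down, gripper open.
Joint ranges: [-3.08, 3.08], [-0.75, 2.2], [0.22, 2.44], [-1.43, 4.57], [0, 2.65], [-2.85, 2.85]. Speed limits (rad/s): [2.79, 2.79, 3.14, 3.14, 3.14, 3.14].

INTERFACE

Orientations are given as a unit quaternion [x, y, z, w].
In Python, from station import manip gives the robot as it stands.
- The arm moves only by the tool drive_tool, never from a script. Its argument "plan" is a list of rows, each a list of 7 numbers: the shift along the tool's x, y, z in m, then the turn, a rotation vector about the tool's x, y, z in degrees, then the opening, from -1 (shut) to 1 (fully open). In form: [[x, y, z, wx, wy, wz, gripper], ...]. A call has 1 to 10 rows; each row shifts and turns the commanded pose from where the row before left it, along the tool's axes as they then stand; what a row does not reach is not made up. A row lasts 1/10 s, in which the tool goes at most 50 mm and 8.59 degrees, less where a joint would pass 70% of its speed; a pose out of reach is approached as far as the arm can. A call is refused whole if a number of a shift passes 0.05 or a number of a turn 8.59, either way. A call with a gripper value outside its range is refused whole. The fingers move at their own pace and stop on an object; "newtons" is the grip in N (left out, the last holds). Time passes only in rows, so rows that do not move let the fingers close. It gives the time, the measured TCP pose, the force, the opening and the grip force at its end, in the units of the state.
- manip.sense(): the state, without advancing time (a new reading comes with each control period).
- manip.snapshot(name): name is "side" or "top"; returns a dict with "image" (420x560x3 uint8, red, green, blue), "z_map" (420x560 float32, m along the optical axis (not along the pixel's ray), 0 where there is no reading), "fov_y" (degrees; the focal length in pixels is half the picture's height over the tangent of half this angle, whatever the lens; pixels are square), "cx", "cy" (the principal point, pixels), "k1" (the pictures are not rectified: a ray, as slopes to the right and down, at radius r is drawn at 1 + k1 r^2 times it, then the intrinsics apply), "extrinsics" (4x4, takes a point from camera to world coordinates). Camera axes: x right, y up, looking along -z (the intrinsics and any distortion apply to the point x, -y, -z); pixel columns grow to the right and rows downward; lengths in m; the calibration is good to about 2 mm. A picture is of the moment at which its call begins.
- manip.sign_off(): hands the job in; it is judged then, once.
The state is a dict: "t": time; "q": joint angles; "qd": joint speeds; "tau": joint torques, N m; "tcp_pos": TCP position; "tool_rot": TCP orientation; "force": force on the tool from outside, world axes, zero at the start; "ft_torque": the same for the moment, N m; "finger_gap": opening from 0.0 (shut) to 1.0 (fully open); "gripper_force": force on a finger pad.
Only numpy, scipy, OpenCV 4.12 (cv2) and the standard library are available. Lean on these libraries where they do the work, as an engineer would, in place of code of your own. Each camera call takes 0.05 s, during which the arm holds its last target. There are 200 camera calls.

## Working session

There is one attempt and no reset: what is moved stays moved. The work goes in short steps, Python scripts to look and compute and a tool call to move; the robot and the scene stay as the last step left them, time stands still between calls to the robot, and variables do not carry over. Pictures are saved under pics/ and viewed, at most 10 in all, crops included, and the job is handed in when it is done.

Besides the shell and the picture viewer there is one more tool, called after ">>>" by a JSON object that holds its "op" and its "data". drive_tool: Moves the arm, as the interface text tells. Its arguments: {"type":"object","properties":{"plan":{"type":"array"},"newtons":{"type":"number"}},"required":["plan"]}

```bash
mkdir -p pics; ls; cat > h.py <<'E'
import numpy as np, cv2
from station import manip
def snap(n):
    d=manip.snapshot(n); im=np.array(d["image"]); z=np.array(d["z_map"])
    f=210/np.tan(np.radians(d["fov_y"])/2)
    v,u=np.mgrid[:420,:560].astype(float)
    K=np.array([[f,0,d["cx"]],[0,f,d["cy"]],[0,0,1]])
    p=cv2.undistortPoints(np.stack([u.ravel(),v.ravel()],1)[:,None],K,np.array([d["k1"],0,0,0.]))[:,0].reshape(420,560,2)
    E=np.array(d["extrinsics"])
    ray=np.stack([p[...,0],-p[...,1],-np.ones((420,560))],-1)@E[:3,:3].T
    o=E[:3,3]; P=o+ray*z[...,None]; P[z==0]=np.nan
    return im,P,ray,o
def onplane(ray,o,h): return o+ray*((h-o[2])/ray[...,2])[...,None]
E
python3 - <<'E'
from h import *
print(manip.finger_overhang, manip.sense())
for n in("top","side"):
    im,P,r,o=snap(n); print(n,o); cv2.imwrite(f"pics/{n}0.png",im[...,::-1]); np.savez(f"{n}0.npz",im=im,P=P,r=r,o=o)
E
```

```text
pics
0.014 {'t': 0.0, 'q': array([ 9.60501357e-01,  5.28443940e-01,  1.43392143e+00,  4.39125940e-06,
        1.18136337e+00, -1.78502652e-01]), 'qd': array([ 1.13576890e-03, -1.55142786e-03, -1.50504442e-03,  1.59588366e-03,
        5.61768357e-04, -8.90257833e-05]), 'tau': array([ 7.37724531e-04, -4.42344439e+01, -1.78028584e+01, -5.87301088e-05,
        8.47988413e-03,  9.95794124e-06]), 'tcp_pos': array([0.26113666, 0.5670772 , 0.24434114]), 'tool_rot': array([ 2.14223563e-01,  9.76784073e-01, -9.85264680e-04, -4.12272566e-04]), 'force': array([ 0.35604378,  0.49660124, -0.08860793]), 'ft_torque': array([-0.05298663, -0.01869289,  0.01601834]), 'gripper_force': 0.0, 'finger_gap': 1.0001835964060508}
top [0.33253347 0.05759592 1.35842752]
side [ 0.19560637 -0.59689519  0.56856912]
```

View pics/top0.png

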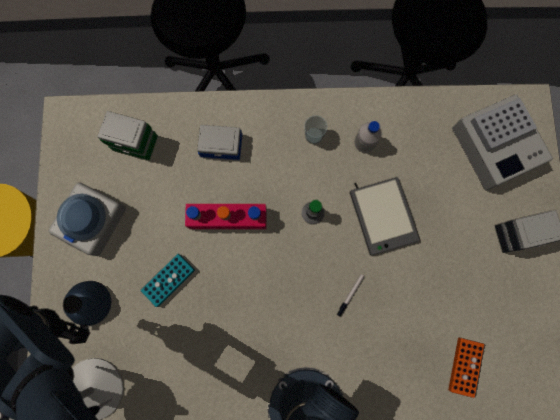

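View pics/side0.png

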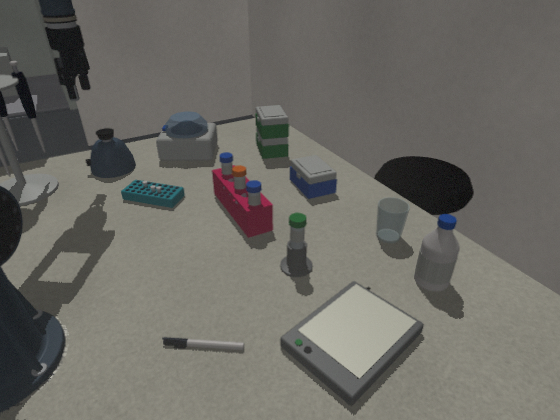

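The top view shows the rack at about (226,216) with caps blue at x=193, orange at 223 and blue at 254. The green cap in its stand is at (315,206) and the lit pad at (385,215). The side view shows the same layout, with nothing standing between the rack, stand and pad. Next I'll measure positions.

```bash
cat > m.py <<'E'
from h import *
def load(n):
    d=np.load(n+"0.npz"); return d["im"],d["P"],d["r"],d["o"]
def comps(m,mn=15):
    n,l,s,c=cv2.connectedComponentsWithStats(m.astype(np.uint8)); return [(l==i,s[i,4],c[i]) for i in range(1,n) if s[i,4]>=mn]
E
python3 - <<'E'
from m import *
np.set_printoptions(precision=4,suppress=True)
for n in("top","side"):
    im,P,r,o=load(n); hsv=cv2.cvtColor(im,cv2.COLOR_RGB2HSV); H,S,V=[hsv[...,i].astype(int) for i in range(3)]
    M=dict(green=(H>45)&(H<75)&(S>140)&(V>60),orange=(H>5)&(H<17)&(S>160)&(V>100),blue=(H>100)&(H<120)&(S>140)&(V>80),pink=((H>160)|(H<3))&(S>150)&(V>80))
    for k,m in M.items():
        for c,a,ce in comps(m):
            if np.nanmedian(P[c][:,0])<0: continue
            p=P[c]; p=p[~np.isnan(p[:,0])]
            zt=np.percentile(p[:,2],95); 
            h={'green':.124,'orange':.12,'blue':.12,'pink':.072}[k]
            t=p[p[:,2]>h-.006]
            if len(t)<5: print(n,k,a,ce,'zmax',zt); continue
            (bc,bs,ba)=cv2.minAreaRect(t[:,:2].astype(np.float32))
            print(n,k,a,ce,'zmax %.4f'%zt,'med',np.median(t,0),'rect',np.array(bc),np.array(bs),ba)
    # pad
    m=(V>150)&(S<60)
    for c,a,ce in comps(m,300):
        q=onplane(r,o,.025)[c]; z=np.nanmedian(P[c][:,2]); 
        if abs(z-.025)<.01: print(n,'pad',a,ce,z,cv2.minAreaRect(q[:,:2].astype(np.float32)))
E
```

```text
top green 94 [315.0532 205.6915] zmax 0.1289 med [ 0.5474 -0.0367  0.1246] rect [ 0.547  -0.0363] [0.0275 0.0275] 87.24532318115234
top orange 109 [222.6972 211.945 ] zmax 0.1236 med [0.5374 0.2132 0.1198] rect [0.5371 0.214 ] [0.0299 0.0301] 58.255775451660156
top orange 918 [466.1057 367.2026] zmax 0.03183797082820008
top blue 77 [373.5974 125.9091] zmax 0.1540 med [ 0.761  -0.2025  0.1503] rect [ 0.7604 -0.2024] [0.0253 0.0269] 86.29339599609375
top blue 100 [192.05 211.89] zmax 0.1244 med [0.5395 0.2972 0.1204] rect [0.5391 0.2972] [0.0288 0.0285] 88.75641632080078
top blue 99 [253.7677 212.1515] zmax 0.1253 med [0.5351 0.1292 0.1202] rect [0.5349 0.129 ] [0.0273 0.0285] 89.12944793701172
top blue 30 [ 68.1 238.2] zmax 0.09394511001375364
top pink 1027 [224.9757 215.6796] zmax 0.0766 med [0.5251 0.2142 0.0722] rect [0.5366 0.2138] [0.2265 0.0643] 88.56267547607422
top pad 2188 [383.3387 211.2824] 0.02594897012050512 ((0.5447744131088257, -0.24269288778305054), (0.1553281843662262, 0.12134325504302979), 15.245646476745605)
side orange 68 [238.4118 168.7794] zmax 0.1227 med [0.5365
[... 179 characters left out ...]
] 26.69898223876953
side blue 75 [253.1333 184.12  ] zmax 0.1226 med [0.5347 0.1274 0.1213] rect [0.535  0.1272] [0.0267 0.0284] 7.8043317794799805
side blue 127 [447.2992 218.4961] zmax 0.1525 med [ 0.7601 -0.2041  0.1514] rect [ 0.7603 -0.2033] [0.0272 0.0273] 12.668225288391113
side pink 358 [232.3464 190.5028] zmax 0.0749 med [0.5135 0.2037 0.0734] rect [0.5175 0.2134] [0.2239 0.0246] 89.70730590820312
side pink 108 [264.0093 203.5926] zmax 0.0746 med [0.5574 0.1143 0.0731] rect [0.5616 0.1208] [0.0639 0.0263] 58.683658599853516
side pad 5535 [356.8827 328.9736] 0.02631300757034527 ((0.546339750289917, -0.24050849676132202), (0.15963351726531982, 0.12493371218442917), 15.082794189453125)
```

>>> {"op": "drive_tool", "data": {"plan": [[0, 0, 0, 0, 0, 8.35, 1], [0, 0, 0, 0, 0, 8.35, 1], [0, 0, 0, 0, 0, 8.35, 1], [0, 0, 0, 0, 0, 8.35, 1], [0, 0, 0, 0, 0, 8.35, 1], [0, 0, 0, 0, 0, 8.35, 1], [0, 0, 0, 0, 0, 8.35, 1], [0, 0, 0, 0, 0, 8.35, 1], [0, 0, 0, 0, 0, 0, 1]]}}

```text
t: 1.0
tcp_pos: [0.2613, 0.5673, 0.2448]
tool_rot: [0.716, 0.698, -0.001, 0.0]
force: [-0.0, 0.8, 0.2]
finger_gap: 1.001
gripper_force: 0.0
```

```bash
cat > w.py <<'E'
import sys
from h import *
from scipy.spatial.transform import Rotation as R
def go(*a):
    s=manip.sense(); Rm=R.from_quat(s["tool_rot"]); np.set_printoptions(precision=4,suppress=True)
    print("t",s["t"],"tcp",s["tcp_pos"],"y",Rm.as_matrix()[:,1],"z",Rm.as_matrix()[:,2],"gap",s["finger_gap"],s["gripper_force"],"F",s["force"],"q",s["q"])
    if a: print("tool delta",Rm.inv().apply(np.array(a)-s["tcp_pos"]))
if __name__=="__main__": go(*map(float,sys.argv[1:]))
E
python3 w.py 0.547 -0.037 0.20
```

```text
t 1.0 tcp [0.2613 0.5673 0.2448] y [ 0.9996 -0.0266 -0.0007] z [-0.0007 -0.001  -1.    ] gap 1.0010045814046513 0.0 F [-0.0277  0.8049  0.2191] q [ 0.9605  0.528   1.4334 -0.      1.1814  0.9871]
tool delta [-0.5964  0.3017  0.0452]
```

>>> {"op": "drive_tool", "data": {"plan": [[-0.043, 0.0215, 0, 0, 0, 0, 1], [-0.043, 0.0215, 0, 0, 0, 0, 1], [-0.043, 0.0215, 0, 0, 0, 0, 1], [-0.043, 0.0215, 0, 0, 0, 0, 1], [-0.043, 0.0215, 0, 0, 0, 0, 1], [-0.043, 0.0215, 0, 0, 0, 0, 1], [-0.043, 0.0215, 0, 0, 0, 0, 1], [-0.043, 0.0215, 0, 0, 0, 0, 1], [-0.043, 0.0215, 0, 0, 0, 0, 1], [-0.043, 0.0215, 0, 0, 0, 0, 1]]}}

```text
t: 2.0
tcp_pos: [0.4653, 0.1302, 0.2453]
tool_rot: [0.715, 0.699, 0.0, 0.0]
force: [1.8, 0.0, 0.2]
finger_gap: 1.0
gripper_force: 0.0
```

>>> {"op": "drive_tool", "data": {"plan": [[-0.042, 0.0217, 0.011, 0, 0, 0, 1], [-0.042, 0.0217, 0.011, 0, 0, 0, 1], [-0.042, 0.0217, 0.011, 0, 0, 0, 1], [-0.042, 0.0217, 0.011, 0, 0, 0, 1], [0, 0, 0, 0, 0, 0, 1], [0, 0, 0, 0, 0, 0, 1]]}}

```text
t: 2.6
tcp_pos: [0.5469, -0.0391, 0.2006]
tool_rot: [0.717, 0.697, -0.0, -0.001]
force: [0.1, 0.4, -0.2]
finger_gap: 1.003
gripper_force: 0.0
```

```bash
python3 w.py 0.5467 -0.0375 0.112
python3 - <<'E'
from m import *
im,P,r,o=snap("side"); hsv=cv2.cvtColor(im,cv2.COLOR_RGB2HSV); H,S,V=[hsv[...,i].astype(int) for i in range(3)]
cv2.imwrite("pics/side1.png",cv2.resize(im[150:300,220:380,::-1],(640,600)))
for c,a,ce in comps((H>40)&(H<80)&(S>110)&(V>40)):
    p=P[c]; t=p[p[:,2]>.118]
    if len(t)>5: print(a,ce,np.nanmax(p[:,2]),np.median(t,0),cv2.minAreaRect(t[:,:2].astype(np.float32)))
E
```

```text
t 2.6 tcp [ 0.5469 -0.0391  0.2006] y [ 0.9996 -0.0272 -0.0018] z [-0.0018  0.0009 -1.    ] gap 1.002599497039797 0.0 F [ 0.0968  0.3767 -0.1637] q [-0.2755  0.4843  1.6711  0.0004  0.9882 -0.2486]
tool delta [ 0.0016 -0.0001  0.0886]
107 [297.30841121 217.51401869] 0.12765011318087932 [ 0.54867111 -0.03800346  0.12530902] ((0.548840343952179, -0.03824126347899437), (0.027682702988386154, 0.028994401916861534), 59.82322311401367)
```

>>> {"op": "drive_tool", "data": {"plan": [[0.0015, 0.0006, 0.025, 0, 0, 0, 1], [0, 0, 0.025, 0, 0, 0, 1], [0, 0, 0.02, 0, 0, 0, 1], [0, 0, 0.015, 0, 0, 0, 1], [0, 0, 0.0075, 0, 0, 0, 1], [0, 0, 0, 0, 0, 0, 1], [0, 0, 0, 0, 0, 0, -1], [0, 0, 0, 0, 0, 0, -1], [0, 0, 0, 0, 0, 0, -1], [0, 0, 0, 0, 0, 0, -1]], "newtons": 40}}

```text
t: 3.65
tcp_pos: [0.5483, -0.037, 0.1096]
tool_rot: [0.717, 0.698, 0.0, 0.001]
force: [-0.7, 0.1, 4.3]
finger_gap: 0.383
gripper_force: 39.3
```

>>> {"op": "drive_tool", "data": {"plan": [[0, 0, 0, 0, 0, 0, -1], [0, 0, 0, 0, 0, 0, -1], [0, 0, 0, 0, 0, 0, -1], [0, 0, 0, 0, 0, 0, -1]]}}

```text
t: 4.05
tcp_pos: [0.5483, -0.037, 0.1096]
tool_rot: [0.717, 0.698, 0.0, 0.001]
force: [-0.7, -0.8, 5.6]
finger_gap: 0.382
gripper_force: 39.5
```

>>> {"op": "drive_tool", "data": {"plan": [[0, 0, -0.01, 0, 0, 0, -1], [0, 0, -0.02, 0, 0, 0, -1], [0, 0, -0.025, 0, 0, 0, -1], [0, 0, -0.03, 0, 0, 0, -1], [0, 0, -0.03, 0, 0, 0, -1], [0, 0, -0.03, 0, 0, 0, -1], [0, 0, -0.025, 0, 0, 0, -1], [0, 0, -0.01, 0, 0, 0, -1], [0, 0, 0, 0, 0, 0, -1], [0, 0, 0, 0, 0, 0, -1]]}}

```text
t: 5.05
tcp_pos: [0.5469, -0.0366, 0.2877]
tool_rot: [0.717, 0.698, -0.001, -0.001]
force: [-0.3, 0.6, -0.4]
finger_gap: 0.382
gripper_force: 40.2
```

```bash
python3 w.py 0.536 0.1705 0.289
python3 - <<'E'
from m import *
for n in("side","top"):
    im,P,r,o=snap(n); hsv=cv2.cvtColor(im,cv2.COLOR_RGB2HSV); H,S,V=[hsv[...,i].astype(int) for i in range(3)]
    if n=="side": cv2.imwrite("pics/side2.png",cv2.resize(im[50:260,160:440,::-1],(800,600)))
    else:
        # dark holes inside pink deck
        m=((H>160)|(H<3))&(S>150)&(V>80); ys,xs=np.nonzero(m&(np.abs(P[...,2]-.072)<.006)&(P[...,1]>0))
        q=onplane(r,o,.072); h=cv2.convexHull(np.stack([xs,ys],1)); k=np.zeros(m.shape,np.uint8); cv2.fillConvexPoly(k,h,1)
        for c,a,ce in comps((k>0)&~m,10): print(a,ce,q[c][:,:2].mean(0),np.ptp(q[c][:,:2],0),np.nanmedian(P[c][:,2]))
E
```

```text
t 5.05 tcp [ 0.5469 -0.0366  0.2877] y [ 0.9996 -0.0269 -0.0024] z [-0.0024  0.0006 -1.    ] gap 0.3823676748779387 40.1924854516983 F [-0.2762  0.6468 -0.3712] q [-0.2707  0.3755  1.574  -0.      1.1946 -0.2437]
tool delta [ 0.2067 -0.0164 -0.0012]
168 [192.88095238 212.61904762] [0.54545566 0.30424531] [0.03770279 0.0454436 ] 0.11888188309353209
146 [223.6369863  212.66438356] [0.54324122 0.21727417] [0.03749979 0.03668791] 0.11960339444789603
149 [254.17449664 212.67114094] [0.54115321 0.13120809] [0.0374487 0.0366995] 0.11890647882396044
12 [264.91666667 216.66666667] [0.5290608  0.10118492] [0.02838857 0.00286357] 0.07278230377406492
```

View pics/side2.png

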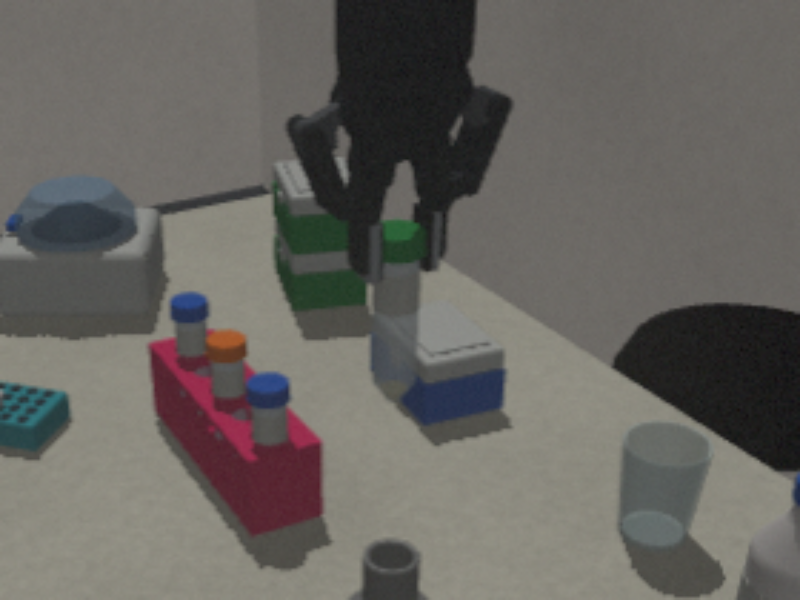

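The crop shows the green tube hanging straight in the grip, cap at about (400,240) in the crop. The stand is empty at (390,560) and the rack is undisturbed. Next I move over the free hole between the blue and orange caps.

>>> {"op": "drive_tool", "data": {"plan": [[0.03, -0.0028, 0, 0, 0, 0, -1], [0.04, -0.0028, 0, 0, 0, 0, -1], [0.04, -0.0028, 0, 0, 0, 0, -1], [0.04, -0.0028, 0, 0, 0, 0, -1], [0.035, -0.0028, 0, 0, 0, 0, -1], [0.022, -0.0026, 0, 0, 0, 0, -1], [0, 0, 0, 0, 0, 0, -1], [0, 0, 0, 0, 0, 0, -1], [0, 0, 0, 0, 0, 0, -1]]}}

```text
t: 6.05
tcp_pos: [0.5366, 0.1696, 0.288]
tool_rot: [0.717, 0.697, -0.001, -0.0]
force: [-0.1, 0.7, -0.3]
finger_gap: 0.382
gripper_force: 40.2
```

```bash
python3 w.py 0.5355 0.1705 0.15
python3 - <<'E'
from m import *
im,P,r,o=snap("side"); hsv=cv2.cvtColor(im,cv2.COLOR_RGB2HSV); H,S,V=[hsv[...,i].astype(int) for i in range(3)]
cv2.imwrite("pics/side3.png",cv2.resize(im[50:260,160:440,::-1],(800,600)))
for nm,m in dict(g=(H>40)&(H<80)&(S>110)&(V>40),b=(H>100)&(H<120)&(S>140)&(V>60),o=(H>5)&(H<17)&(S>160)&(V>80)).items():
  for c,a,ce in comps(m):
    p=P[c]; p=p[~np.isnan(p[:,0])]; 
    print(nm,a,ce,'ray-side extent: x',np.percentile(p[:,0],[2,98]),'y',np.percentile(p[:,1],[2,98]),'z',np.percentile(p[:,2],[2,98]))
E
```

```text
t 6.05 tcp [0.5366 0.1696 0.288 ] y [ 0.9996 -0.0277 -0.0015] z [-0.0016 -0.0007 -1.    ] gap 0.3818537551957562 40.19003748893738 F [-0.0518  0.6867 -0.2804] q [ 0.1079  0.3959  1.5387 -0.0006  1.2087  0.1358]
tool delta [ 0.001  -0.0009  0.138 ]
g 68 [242.13235294  98.91176471] ray-side extent: x [0.52319373 0.54776789] y [0.15365534 0.18242222] z [0.29542902 0.30408618]
g 22 [298.27272727 341.81818182] ray-side extent: x [0.43562734 0.44404122] y [-0.22743819 -0.21958037] z [0.02442539 0.02794677]
b 56 [225.33928571 155.51785714] ray-side extent: x [0.52437964 0.55263857] y [0.28269778 0.30874495] z [0.11807151 0.12283261]
b 45 [254.35555556 183.17777778] ray-side extent: x [0.52442807 0.54752141] y [0.11659361 0.14151374] z [0.12010157 0.12270228]
b 210 [446.75714286 220.98571429] ray-side extent: x [0.74661847 0.77282411] y [-0.21738548 -0.19022484] z [0.13808455 0.15282065]
o 76 [238.53947368 169.53947368] ray-side extent: x [0.52302505 0.54913115] y [0.19848912 0.22588413] z [0.10968324 0.12303278]
```

View pics/side3.png

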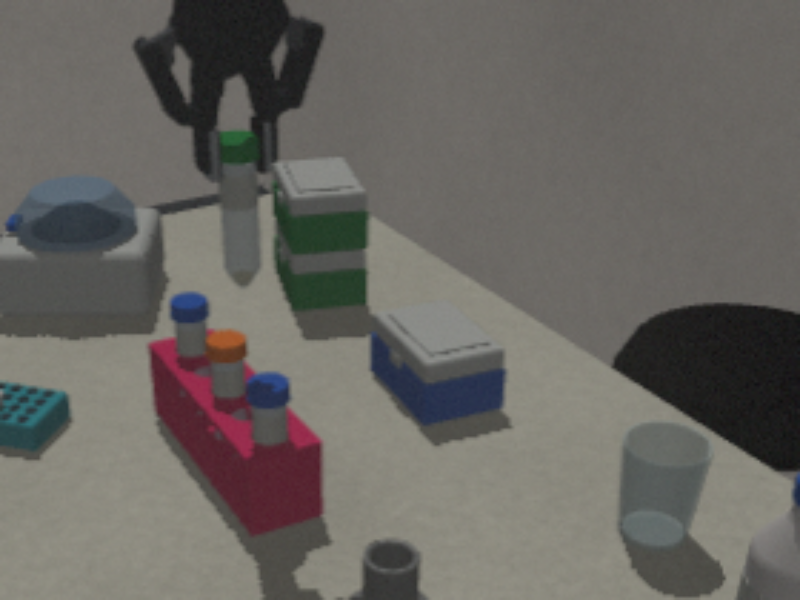

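The held tube hangs vertical over the rack, cap at about (238,145) in the crop, and the free hole is between the orange and near-blue caps. I'll lower it to the mouth.

>>> {"op": "drive_tool", "data": {"plan": [[0.0013, -0.0006, 0.02, 0, 0, 0, -1], [0, 0, 0.025, 0, 0, 0, -1], [0, 0, 0.025, 0, 0, 0, -1], [0, 0, 0.02, 0, 0, 0, -1], [0, 0, 0.01, 0, 0, 0, -1], [0, 0, 0, 0, 0, 0, -1], [0, 0, 0, 0, 0, 0, -1]]}}

```text
t: 6.8
tcp_pos: [0.5369, 0.1714, 0.1894]
tool_rot: [0.717, 0.697, 0.0, 0.0]
force: [1.1, 0.2, -0.0]
finger_gap: 0.383
gripper_force: 40.2
```

```bash
python3 w.py 0.536 0.171 0.106
python3 - <<'E'
from m import *
im,P,r,o=snap("side")
cv2.imwrite("pics/side4.png",cv2.resize(im[100:250,180:320,::-1],(740,600),interpolation=cv2.INTER_CUBIC))
E
```

```text
t 6.8 tcp [0.5369 0.1714 0.1894] y [ 0.9996 -0.0277  0.0011] z [ 0.0011  0.0001 -1.    ] gap 0.3831722358245559 40.20806014537811 F [ 1.0603  0.1945 -0.0307] q [ 0.1109  0.5173  1.6451 -0.0001  0.978   0.1386]
tool delta [-0.0005 -0.001   0.0834]
```

View pics/side4.png

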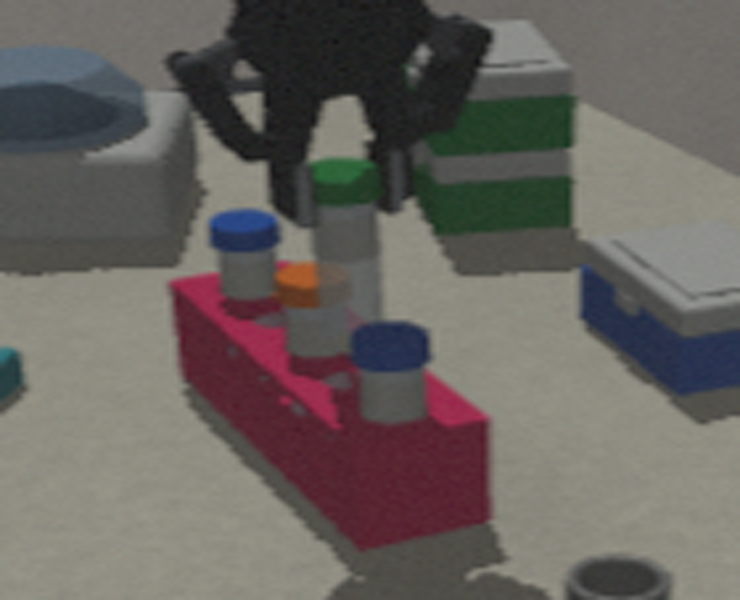

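The foot is just above the free hole, which is at about (337,380) in the crop.

>>> {"op": "drive_tool", "data": {"plan": [[-0.0003, -0.0009, 0.01, 0, 0, 0, -1], [0, 0, 0.01, 0, 0, 0, -1], [0, 0, 0.01, 0, 0, 0, -1], [0, 0, 0.005, 0, 0, 0, -1], [0, 0, 0, 0, 0, 0, -1]]}}

```text
t: 7.35
tcp_pos: [0.5355, 0.1716, 0.1528]
tool_rot: [0.717, 0.698, -0.0, -0.0]
force: [0.4, 0.4, -1.9]
finger_gap: 0.382
gripper_force: 40.1
```

>>> {"op": "drive_tool", "data": {"plan": [[0, 0, 0.008, 0, 0, 0, -1], [0, 0, 0.008, 0, 0, 0, -1], [0, 0, 0.008, 0, 0, 0, -1], [0, 0, 0.006, 0, 0, 0, -1], [0, 0, 0, 0, 0, 0, -1]]}}

```text
t: 7.85
tcp_pos: [0.5358, 0.1716, 0.1229]
tool_rot: [0.717, 0.698, 0.0, 0.0]
force: [3.7, 0.2, -2.4]
finger_gap: 0.381
gripper_force: 40.1
```

>>> {"op": "drive_tool", "data": {"plan": [[0, 0.0005, 0.006, 0, 0, 0, -1], [0, 0, 0.006, 0, 0, 0, -1], [0, 0, 0.004, 0, 0, 0, -1], [0, 0, 0.002, 0, 0, 0, -1], [0, 0, 0, 0, 0, 0, -1]]}}

```text
t: 8.35
tcp_pos: [0.536, 0.1717, 0.1057]
tool_rot: [0.717, 0.698, 0.0, 0.0]
force: [2.3, 1.6, -1.2]
finger_gap: 0.383
gripper_force: 40.2
```

>>> {"op": "drive_tool", "data": {"plan": [[0, 0, 0.001, 0, 0, 0, -1], [0, 0, 0.001, 0, 0, 0, -1], [0, 0, 0, 0, 0, 0, -1]]}}

```text
t: 8.65
tcp_pos: [0.5363, 0.1717, 0.1055]
tool_rot: [0.716, 0.698, 0.001, 0.001]
force: [0.5, 0.1, 10.3]
finger_gap: 0.381
gripper_force: 41.2
```

On the floor (10 N up). Release and rise.

>>> {"op": "drive_tool", "data": {"plan": [[0, 0, 0, 0, 0, 0, 1], [0, 0, 0, 0, 0, 0, 1], [0, 0, 0, 0, 0, 0, 1], [0, 0, 0, 0, 0, 0, 1], [0, 0, 0, 0, 0, 0, 1], [0, 0, 0, 0, 0, 0, 1], [0, 0, -0.01, 0, 0, 0, 1], [0, 0, -0.02, 0, 0, 0, 1], [0, 0, -0.025, 0, 0, 0, 1], [0, 0, -0.01, 0, 0, 0, 1]]}}

```text
t: 9.65
tcp_pos: [0.5372, 0.1718, 0.1715]
tool_rot: [0.717, 0.698, 0.002, 0.001]
force: [0.1, -0.2, 0.4]
finger_gap: 0.999
gripper_force: 0.0
```

```bash
python3 w.py 0.537 0.2133 0.17
python3 - <<'E'
from m import *
im,P,r,o=snap("side"); hsv=cv2.cvtColor(im,cv2.COLOR_RGB2HSV); H,S,V=[hsv[...,i].astype(int) for i in range(3)]
cv2.imwrite("pics/side5.png",cv2.resize(im[100:250,180:320,::-1],(740,600),interpolation=cv2.INTER_CUBIC))
for nm,m in dict(g=(H>40)&(H<80)&(S>110)&(V>40),b=(H>100)&(H<120)&(S>140)&(V>60),o=(H>5)&(H<17)&(S>160)&(V>80)).items():
  for c,a,ce in comps(m):
    p=P[c]; p=p[~np.isnan(p[:,0])]; p=p[p[:,2]>.116]
    if len(p)>5: print(nm,a,ce,'x',np.percentile(p[:,0],[2,98]).mean(),'y',np.percentile(p[:,1],[2,98]).mean(),'z',p[:,2].max())
E
```

```text
t 9.65 tcp [0.5372 0.1718 0.1715] y [ 0.9996 -0.0268  0.0044] z [ 0.0044  0.0005 -1.    ] gap 0.999086481728003 0.0 F [ 0.1437 -0.2401  0.3595] q [ 0.1115  0.5421  1.6617 -0.      0.9333  0.1383]
tool delta [ 0.0415 -0.0013  0.0015]
g 65 [245.41538462 176.44615385] x 0.5352811496733938 y 0.16879694615452562 z 0.12293587191287203
b 69 [251.89855072 183.5942029 ] x 0.5345996350854233 y 0.13097676409517806 z 0.12278442692256247
b 214 [446.6682243  221.11682243] x 0.7593099861541671 y -0.20394026130127602 z 0.15335734365308457
o 83 [238.38554217 169.62650602] x 0.5371502215176607 y 0.21212368050313282 z 0.12297068789463128
```

View pics/side5.png

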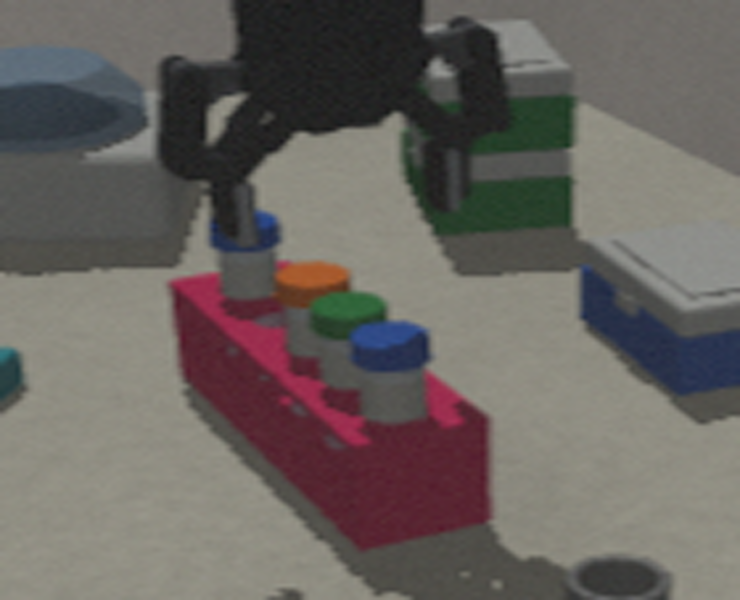

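The green cap at (348,315) in the crop is level with its neighbours at z≈0.123, so the tube is fully down and released. Next, the orange tube.

>>> {"op": "drive_tool", "data": {"plan": [[0.02, -0.0005, 0, 0, 0, 0, 1], [0.0215, -0.0005, 0, 0, 0, 0, 1], [0, 0, 0.015, 0, 0, 0, 1], [0, 0, 0.02, 0, 0, 0, 1], [0, 0, 0.018, 0, 0, 0, 1], [0, 0, 0.01, 0, 0, 0, 1], [0, 0, 0.003, 0, 0, 0, 1], [0, 0, 0, 0, 0, 0, 1]]}}

```text
t: 10.5
tcp_pos: [0.5358, 0.213, 0.1024]
tool_rot: [0.717, 0.697, -0.0, -0.0]
force: [-0.7, -1.0, -0.9]
finger_gap: 1.001
gripper_force: 0.0
```

>>> {"op": "drive_tool", "data": {"plan": [[0, 0, 0, 0, 0, 0, -1], [0, 0, 0, 0, 0, 0, -1], [0, 0, 0, 0, 0, 0, -1], [0, 0, 0, 0, 0, 0, -1], [0, 0, 0, 0, 0, 0, -1], [0, 0, 0, 0, 0, 0, -1]], "newtons": 50}}

```text
t: 11.1
tcp_pos: [0.5365, 0.2132, 0.1035]
tool_rot: [0.717, 0.698, 0.001, 0.0]
force: [0.1, -0.5, 4.3]
finger_gap: 0.381
gripper_force: 49.3
```

>>> {"op": "drive_tool", "data": {"plan": [[0, 0, -0.01, 0, 0, 0, -1], [0, 0, -0.015, 0, 0, 0, -1], [0, 0, -0.02, 0, 0, 0, -1], [0, 0, -0.025, 0, 0, 0, -1], [0, 0, -0.03, 0, 0, 0, -1], [0, 0, -0.03, 0, 0, 0, -1], [0, 0, -0.03, 0, 0, 0, -1], [0, 0, -0.02, 0, 0, 0, -1], [0, 0, -0.01, 0, 0, 0, -1], [0, 0, 0, 0, 0, 0, -1]]}}

```text
t: 12.1
tcp_pos: [0.5361, 0.2132, 0.2942]
tool_rot: [0.717, 0.698, 0.001, 0.001]
force: [0.4, -0.7, -0.4]
finger_gap: 0.382
gripper_force: 50.0
```

```bash
python3 w.py 0.475 -0.2417 0.293
```

```text
t 12.1 tcp [0.5361 0.2132 0.2942] y [ 0.9996 -0.0268  0.0021] z [ 0.0021  0.0005 -1.    ] gap 0.38168367485314547 50.04921197891235 F [ 0.4447 -0.6573 -0.355 ] q [0.185  0.4083 1.4989 0.0001 1.2322 0.2117]
tool delta [-0.4564 -0.0489  0.0008]
```

>>> {"op": "drive_tool", "data": {"plan": [[-0.025, -0.003, 0, 0, 0, 0, -1], [-0.04, -0.004, 0, 0, 0, 0, -1], [-0.045, -0.005, 0, 0, 0, 0, -1], [-0.045, -0.005, 0, 0, 0, 0, -1], [-0.045, -0.005, 0, 0, 0, 0, -1], [-0.045, -0.005, 0, 0, 0, 0, -1], [-0.045, -0.005, 0, 0, 0, 0, -1], [-0.045, -0.005, 0, 0, 0, 0, -1], [-0.045, -0.005, 0, 0, 0, 0, -1], [-0.04, -0.004, 0, 0, 0, 0, -1]]}}

```text
t: 13.1
tcp_pos: [0.4771, -0.207, 0.2911]
tool_rot: [0.717, 0.697, -0.0, -0.002]
force: [1.5, 0.7, 0.1]
finger_gap: 0.384
gripper_force: 50.0
```

>>> {"op": "drive_tool", "data": {"plan": [[-0.025, -0.002, 0, 0, 0, 0, -1], [-0.011, -0.001, 0, 0, 0, 0, -1], [0, 0, 0, -3, 0, 0, -1], [0, 0, 0, -6, 0, 0, -1], [0, 0, 0, -6, 0, 0, -1], [0, 0, 0, -6, 0, 0, -1], [0, 0, 0, -6, 0, 0, -1], [0, 0, 0, -6, 0, 0, -1], [0, 0, 0, -6, 0, 0, -1], [0, 0, 0, 0, 0, 0, -1]]}}

```text
t: 14.1
tcp_pos: [0.4726, -0.2383, 0.2902]
tool_rot: [0.678, 0.658, 0.23, 0.231]
force: [-0.6, 0.5, -1.0]
finger_gap: 0.379
gripper_force: 50.1
```

```bash
python3 w.py 0.475 -0.2417 0.19
```

```text
t 14.1 tcp [ 0.4726 -0.2383  0.2902] y [ 0.7865 -0.0265  0.617 ] z [ 0.6169 -0.01   -0.787 ] gap 0.378895501635071 50.06994903087616 F [-0.5883  0.4601 -1.0493] q [-0.9649  0.2237  2.0266  0.9145  0.6852 -1.606 ]
tool delta [-0.0041 -0.0598  0.0803]
```

>>> {"op": "drive_tool", "data": {"plan": [[-0.002, -0.008, 0.014, 0, 0, 0, -1], [0, -0.012, 0.02, 0, 0, 0, -1], [0, -0.014, 0.022, 0, 0, 0, -1], [0, -0.009, 0.015, 0, 0, 0, -1], [0, -0.004, 0.007, 0, 0, 0, -1], [0, 0, 0, -3, 0, 0, -1], [0, 0, 0, -2, 0, 0, -1], [0, 0, 0, 0, 0, 0, -1], [0, 0, 0, 0, 0, 0, -1], [0, 0, 0, 0, 0, 0, -1]]}}

```text
t: 15.1
tcp_pos: [0.4869, -0.243, 0.2026]
tool_rot: [0.665, 0.649, 0.258, 0.264]
force: [0.4, -0.8, -0.3]
finger_gap: 0.377
gripper_force: 50.1
```

```bash
python3 w.py
python3 - <<'E'
from m import *
s=manip.sense(); z=__import__('w').R.from_quat(s["tool_rot"]).as_matrix()[:,2]
print("foot est",s["tcp_pos"]+.0995*z,"tilt",np.degrees(np.arccos(-z[2])),"qd",s["qd"])
im,P,r,o=snap("side"); cv2.imwrite("pics/side6.png",cv2.resize(im[...,::-1],(800,600),interpolation=cv2.INTER_CUBIC))
E
```

```text
t 15.1 tcp [ 0.4869 -0.243   0.2026] y [ 0.7275 -0.0182  0.6859] z [ 0.6857 -0.0156 -0.7277] gap 0.3769877498354602 50.070560574531555 F [ 0.4082 -0.8025 -0.2984] q [-0.9814  0.453   2.1478  1.5055  0.5975 -2.2935]
foot est [ 0.5551342  -0.24450393  0.13022243] tilt 43.30738526907598 qd [-0.00443249 -0.00515242  0.00195025  0.01519749  0.00138378 -0.0152432 ]
```

View pics/side6.png

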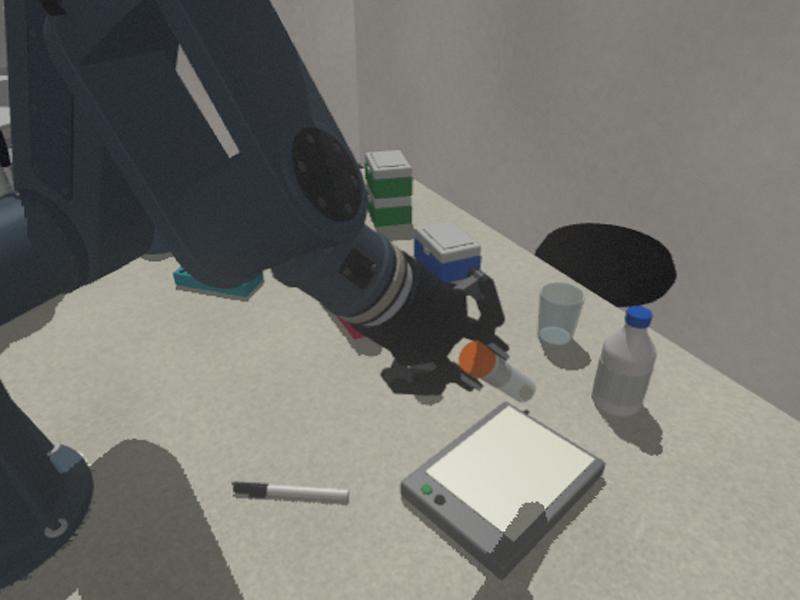

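The orange tube is held leaning, cap at (478,358) and foot with its pellet at (525,387), over the pad. The marker, beaker and bottle haven't moved. One small centring move, then a check.

>>> {"op": "drive_tool", "data": {"plan": [[0, -0.006, 0.001, 0, 0, 0, -1], [0, -0.006, 0.002, 0, 0, 0, -1], [0, -0.005, 0.001, 0, 0, 0, -1], [0, 0, 0, 0, 0, 0, -1], [0, 0, 0, 0, 0, 0, -1], [0, 0, 0, 0, 0, 0, -1], [0, 0, 0, 0, 0, 0, -1], [0, 0, 0, 0, 0, 0, -1], [0, 0, 0, 0, 0, 0, -1], [0, 0, 0, 0, 0, 0, -1]]}}

```text
t: 16.15
tcp_pos: [0.4767, -0.2428, 0.1878]
tool_rot: [0.666, 0.649, 0.258, 0.264]
force: [0.1, 0.3, -1.4]
finger_gap: 0.379
gripper_force: 50.1
```

```bash
python3 - <<'E'
from m import *
np.set_printoptions(precision=4,suppress=True)
s=manip.sense(); z=__import__('w').R.from_quat(s["tool_rot"]).as_matrix()[:,2]
print("foot est",s["tcp_pos"]+.0995*z,"tilt",np.degrees(np.arccos(-z[2])),"qd",s["qd"],s["gripper_force"])
im,P,r,o=snap("side"); hsv=cv2.cvtColor(im,cv2.COLOR_RGB2HSV)
# points of the tube: within 25mm of the tool axis, beyond fingertips
d=P-s["tcp_pos"]; a=d@z; rad=np.linalg.norm(d-a[...,None]*z,axis=-1)
m=(a>.03)&(a<.13)&(rad<.04); p=P[m]; print(m.sum(),"axial max",a[m].max())
for lo,hi in((.03,.05),(.05,.07),(.07,.11)):
    k=m&(a>lo)&(a<hi); print(lo,(d-a[...,None]*z)[k].mean(0))
E
```

```text
foot est [ 0.5449 -0.2444  0.1154] tilt 43.31775074699798 qd [-0.0004  0.0012  0.0012  0.0016 -0.0001 -0.002 ] 50.078723430633545
388 axial max 0.08587000741716586
0.03 [ 0.0035 -0.0091  0.0035]
0.05 [ 0.004 -0.009  0.004]
0.07 [ 0.0042 -0.0089  0.0042]
```

```bash
python3 -c "
from station import manip; print(manip.sign_off())"
```

```text
the job is handed in; nothing more can be done
None
```

Job handed in with no verdict returned: the green tube is fully down and released in the free hole between the orange and near-blue tubes, and the orange tube is held steady, cap up, leaning about 43°, its foot about 3 mm from the panel's middle and 90 mm above it by my estimate.

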